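# Turn an angle bracket onto its other leg in a drilling jig

## Robot

A 7-joint arm with a two-finger parallel gripper is mounted at the origin on a cart in front of the work surface, level with it; the furniture and walls round the work are solid. World frame = base frame: x ahead of the robot, y to its left, z up, the work surface at z = 0. Lengths are in m, angles in rad, forces in N, time in s.
With the tool pointing down it reaches from about 0.4 to 0.875 m from the base axis. Payload 4.4 kg.
Tool frame: the origin (TCP) lies on the centre line of the jaws, within the pads' length; the fingertips stand 17 mm ahead of it and the grasp point (between the pads) lies 2 mm behind it (nose_length is the distance from the TCP to the fingertips, in m); z points along the fingers, y is the line along which they close (so a half turn about z gives the same grasp; the last joint's range is limited). The gripper opens to 85 mm and grips with 20 to 120 N. Pads are 22 mm wide; open, the fingers measure 114 mm over their backs; the gripper's body (76 mm by 85 mm) begins 54 mm behind the grasp point. The pads swing forward as they close: fully open they stand 13 mm farther back than shut.
Start: joints at [-1.287, 0.628, 0.038, 1.517, -0.027, 0.996, -0.02], TCP at [0.223, 0.611, 0.248] pointing down, gripper open.
Joint ranges: [-3.06, 3.06], [-0.37, 2.12], [-1.25, 1.32], [0.18, 2.47], [-1.1, 4.24], [0.23, 1.98], [-2.94, 2.94]. Speed limits (rad/s): [2.57, 2.57, 3.14, 3.14, 3.14, 3.14, 3.14].

## Interface

Orientations are given as a unit quaternion [x, y, z, w].
In Python, from bench import * gives the robot as it stands.
- The arm moves only by the tool arm_command, never from a script. Its argument "increments" is a list of rows, each a list of 5 numbers: the closure, from 0 (fully open) to 1 (shut), then the shift along the world's x, y, z in m, then the turn about the world's z in degrees. In form: [[claw, x, y, z, spin], ...]. A call has 1 to 20 rows; each row shifts and turns the commanded pose from where the row before left it; what a row does not reach is not made up. A row lasts 1/10 s, in which the tool goes at most 50 mm and 8.59 degrees, less where a joint would pass 70% of its speed; a pose out of reach is approached as far as the arm can. A call is refused whole if a number of a shift passes 0.05 or a number of a turn 8.59, either way. A call with a gripper value outside its range is refused whole. The fingers move at their own pace and stop on an object; "squeeze" is the grip in N (left out, the last holds). Time passes only in rows, so rows that do not move let the fingers close. It gives the time, the measured TCP pose, the force, the opening and the grip force at its end, in the units of the state.
- read_state(): the state, without advancing time (a new reading comes with each control period).
- get_image(name): name is "scene" or "top" or "wrist"; returns a dict with "image" (420x560x3 uint8, red, green, blue), "range_z" (420x560 float32, m along the optical axis (not along the pixel's ray), 0 where there is no reading), "K" (3x3 intrinsics, pixels), "R" (3x3) and "t" (3): a world point X has camera coordinates R X + t. Camera axes: x right, y down, z forward; pixel columns grow to the right and rows downward; lengths in m; the calibration is good to about 2 mm. A picture is of the moment at which its call begins.
- job_done(): hands the job in; it is judged then, once.
The state is a dict: "clock": time; "q": joint angles; "joint_vel": joint speeds; "joint_efforts": joint torques, N m; "ee_pos": TCP position; "tool_rot": TCP orientation; "wrist_force": force on the tool from outside, world axes, zero at the start; "ft_torque": the same for the moment, N m; "gripper_width": opening from 0.0 (shut) to 1.0 (fully open); "grip_force": force on a finger pad.
Only numpy, scipy, OpenCV 4.12 (cv2) and the standard library are available. Lean on these libraries where they do the work, as an engineer would, in place of code of your own. Each camera call takes 0.05 s, during which the arm holds its last target. There are 200 camera calls.

## Task

The bracket in the drilling jig has been drilled on one leg: now turn it for the other. Lift the red knob of the bolt clear of its notch and draw the bolt fully out, then tip the bracket forward over its corner, keeping the corner on the bed and letting the bracket down gently, until its long leg lies flat on the bed. Finally slide it up against the end stop so that the end of the long leg touches it squarely, centred on the bed, and let go; leave the cups and the tape roll where they stand.

Things in the scene. Friction and masses are not known exactly. Their poses are not given: they have to be found in the camera images.
- jig: wooden drilling jig, fixed to the bench. Origin: on the bench surface under the middle of the bed; x runs along the bed to the end stop, z up. On a base board 12 mm high (x -114 to 130, y -40 to 40 mm) stands the bed: a bar 30 mm wide (y -15 to 15), top at z = 36 mm, x from -105 to 112 mm. The bracket overhangs it on both sides, so fingers can pass down beside it
- bed_stop (a point): foot of the end stop's face, middle of the bed's top: x = 112, y = 0, z = 36 mm in the jig's frame. The dark wooden stop is 40 mm wide in y and rises 12 mm above the bed
- bolt_seat (a point): middle of the bolt's seat, on the rod's axis: x = -55, y = -84, z = 47.5 mm in the jig's frame. The seat covers x -71 to -39, y -38 to -130 mm and rises to z = 57 mm at most; its steel wall on the -x side has the notch for the handle
- bracket: loose aluminium angle, 46 mm wide (its y), legs 5 mm thick, ~0.25 kg. Origin: middle of the outer corner edge. At the start the short leg (75 mm) lies on the bed along bracket -x (x nearly jig x), the long leg (95 mm) stands along +z, its outer face to the end stop. Tipped, it has turned +90 deg about its y: z points along jig x to the stop, x straight down, the short leg stands up
- bracket_toe (a point): middle of the outer edge at the free end of the bracket's long leg, 95 mm from the origin along the bracket's z; its outer face lies on the bed when tipped
- bolt (a joint): slide of the steel bolt (10 mm rod, axis along jig y at jig x = -55 mm, z = 47.5 mm): 0 = shot, the rod lies over the short leg and holds it down; grows as it is drawn towards jig -y, 0.050 m = fully drawn; about 2 N of friction, it stays where it is left
- bolt_handle (a joint): hinge of the bolt's handle about the rod's axis: 0 = handle level, pointing to jig -x, in the notch of the steel wall; grows as the knob is lifted, 1.4 rad = stop, nearly upright. Below about 0.7 rad the notch keeps the bolt from sliding. Light friction (about 1 N at the knob) holds it at any angle
- bolt_knob (a point): centre of the red knob, a cylinder 18 mm in diameter and 20 mm long along jig y, its centre 42 mm from the rod's axis; shot and level it is at about x = -97, y = -75, z = 47.5 mm in the jig's frame, and fingers from above can pinch its flat ends along jig y; keep the fingers less than about 45 mm apart there, the bracket is close
- cup_3: small turned wooden cup with red filling, 52 mm wide, 46 mm high, origin under its middle; leave alone
- cup_4: small reddish turned wooden cup, 53 mm wide, 60 mm high, origin under its middle; leave alone
- masking_roll: roll of masking tape lying flat, 96 mm wide, 25 mm high, origin under its middle; leave alone
Things that resemble listed ones, but are neither listed nor needed, are in the scene too. Leave any orange look-alike of the bracket alone.

How it is judged:
By the outcome, as a careful person would: the job done as asked, in the order asked, and still so for the second after the job is handed in, with the robot touching nothing.
It also fails if it takes over 56 s, if anything falls off the work surface, if the arm or the gripper's body presses on something with over 40 N, if the wrist force passes 120 N, or if a joint passes its speed limit or range.

## Working session

There is one attempt and no reset: what is moved stays moved. The work goes in short steps, Python scripts to look and compute and a tool call to move; the robot and the scene stay as the last step left them, time stands still between calls to the robot, and variables do not carry over. Pictures are saved under pics/ and viewed, at most 10 in all, crops included, and the job is handed in when it is done.

Besides the shell and the picture viewer there is one more tool, called by a JSON object that holds its "op" and its "data". arm_command: Moves the arm, as the interface text tells. Its arguments: {"type":"object","properties":{"increments":{"type":"array","items":{"type":"array","items":{"type":"number"}}},"squeeze":{"type":"number"}},"required":["increments"]}

```bash
mkdir -p pics; cat > h.py <<'E'
from bench import *
import numpy as np, cv2
def snap(n,f):
    d=get_image(n); cv2.imwrite('pics/'+f,cv2.cvtColor(d['image'],cv2.COLOR_RGB2BGR)); np.savez('pics/'+f[:-4]+'.npz',**d); return d
def load(f): return np.load('pics/'+f+'.npz')
def plane(d,u,v,z):
    C=-d['R'].T@d['t']; r=d['R'].T@np.linalg.inv(d['K'])@np.array([u,v,1.]); return C+r*(z-C[2])/r[2]
def pt(d,u,v):
    Z=d['range_z'][int(v),int(u)]; return d['R'].T@(np.linalg.inv(d['K'])@np.array([u,v,1.])*Z-d['t'])
def proj(d,X):
    c=d['K']@(d['R']@np.array(X)+d['t']); return c[:2]/c[2]
E
python3 - <<'E'
from h import *
a=snap('scene','s0.png');b=snap('top','t0.png')
print(read_state())
for d in(a,b): print(-d['R'].T@d['t'],d['R'],d['K'][0,0])
E
```

```text
{'clock': 0.1, 'q': array([-1.28681053,  0.62921818,  0.0384258 ,  1.51824455, -0.02701487,
        0.9963156 , -0.01998026]), 'joint_vel': array([-0.00108412, -0.00270992,  0.00024769, -0.00033988,  0.00018469,
        0.00049468, -0.00231528]), 'joint_efforts': array([ 3.13890661e-03, -5.64534044e+01,  1.23055670e+00, -1.93973029e+01,
        1.13163245e-02,  5.39435146e-03,  5.49336482e-05]), 'ee_pos': array([0.2225304 , 0.61016649, 0.24751115]), 'tool_rot': array([ 1.73989062e-01,  9.84747232e-01, -8.20859204e-04, -1.49693972e-04]), 'wrist_force': array([-0.42818101, -1.29133084, -0.83562402]), 'ft_torque': array([ 0.01442749, -0.01065062, -0.04670444]), 'grip_force': 0.0, 'gripper_width': 1.0007604858295016}
[-0.13624896 -0.63486413  0.85549138] [[ 0.83613805 -0.54851714  0.00145301]
 [-0.31244503 -0.47845284 -0.82064668]
 [ 0.45083397  0.68571993 -0.57143408]] 434.21038580133734
[0.32740013 0.26479992 1.40391465] [[-0.02337535 -0.99967256 -0.01040978]
 [-0.99068763  0.0245598  -0.13392097]
 [ 0.13413278  0.00718239 -0.99093734]] 502.03334585572406
```

View pics/s0.png

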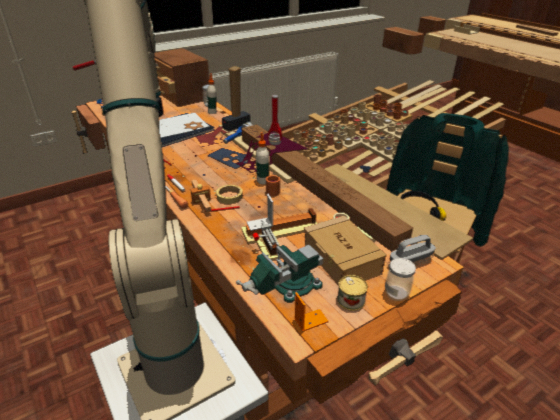

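View pics/t0.png

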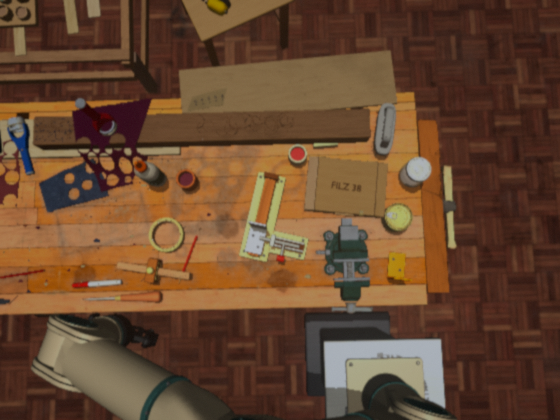

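```bash
python3 - <<'E'
from h import *
a=cv2.imread('pics/t0.png')[165:270,230:320]; b=cv2.imread('pics/s0.png')[180:280,235:345]
a=cv2.resize(a,None,fx=5,fy=5,interpolation=2);b=cv2.resize(b,(385,525//1),interpolation=2) if 0 else cv2.resize(b,None,fx=3.1,fy=3.1,interpolation=2)
c=np.zeros((525,800,3),np.uint8);c[:,:450]=a;c[:310,455:455+341]=b
cv2.imwrite('pics/c0.png',c)
d=load('t0')
for uv in [(256,240),(281,259),(268,177),(264,210),(295,245)]: print(uv,pt(d,*uv))
E
```

```text
(256, 240) [0.4250196  0.33512156 0.04623025]
(281, 259) [0.37176569 0.26867041 0.06040859]
(268, 177) [0.59902123 0.29919632 0.03954062]
(264, 210) [0.50755294 0.31215874 0.03725289]
(295, 245) [0.40874663 0.23008669 0.04991845]
```

View pics/c0.png

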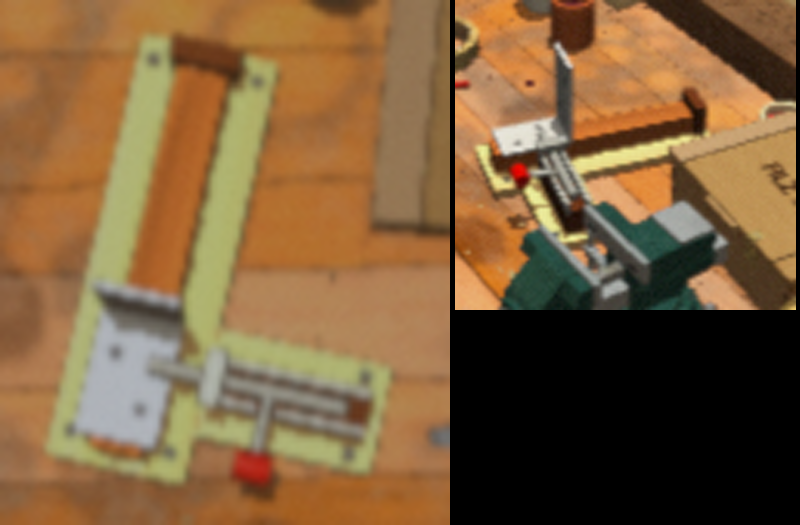

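The crop shows the grey angle on the bed, with the bolt lying over its short leg. In the top view the knob is at px (280.6, 258.4), the stop at (271, 176) and the bracket at (255, 240). The look-alike at px (397, 265) is orange and stands off the jig, so the grey one in the jig is the one meant.

```bash
cat >> h.py <<'E'
def fit2(J,W):
    J=np.array(J)[:,:2];W=np.array(W)[:,:2];a=J-J.mean(0);b=W-W.mean(0)
    th=np.arctan2((a[:,0]*b[:,1]-a[:,1]*b[:,0]).sum(),(a*b).sum()); R=np.array([[np.cos(th),-np.sin(th)],[np.sin(th),np.cos(th)]])
    t=W.mean(0)-R@J.mean(0); return th,R,t,(W-(J@R.T+t))
E
python3 - <<'E'
from h import *
d=load('t0')
P=lambda u,v,z: plane(d,230+(u+.5)/5-.5,165+(v+.5)/5-.5,z)
J=[(.130,.04),(.130,-.04),(-.114,.04),(-.114,-.04)]
W=[P(143,37,.012),P(278,62,.012),P(48,452,.012),P(185,483,.012)]
th,R,t,res=fit2(J,W);print(np.degrees(th),t,res*1000)
k=P(253,467,.0475);print('knob',k, 'jig',R.T@(k[:2]-t),'exp',R@[-.097,-.075]+t)
for n,u,v,z in [('leg end L',75,430,.041),('leg end R',155,448,.041),('top L',97,285,.131),('top R',182,302,.131)]:
    w=P(u,v,z);print(n,R.T@(w[:2]-t)*1000)
import scipy.spatial.transform as s
q=read_state();print(s.Rotation.from_quat(q['tool_rot']).as_matrix())
E
```

```text
-13.655652459421121 [0.48678461 0.3197448 ] [[-2.96720648 -0.6348357 ]
 [-0.39702465  1.18925943]
 [ 1.66140024 -1.43910545]
 [ 1.7028309   0.88468172]]
knob [0.37491999 0.27079404 0.0475    ] jig [-0.09714585 -0.0739767 ] exp [0.37482013 0.26976524]
leg end L [-97.96556615  24.62632046]
leg end R [-98.22201132 -19.87992688]
top L [-26.51491579  22.39175358]
top R [-25.81216725 -21.88130405]
[[-9.39455568e-01  3.42670248e-01 -5.80462494e-04]
 [ 3.42670739e-01  9.39454265e-01 -1.56458743e-03]
 [ 9.18040373e-06 -1.66876788e-03 -9.99998608e-01]]
```

{"op": "arm_command", "data": {"increments": [[0.55,0.01,-0.025,0,0.8],[0.55,0.019,-0.042,0,0.8],[0.55,0.019,-0.042,0,0.8],[0.55,0.019,-0.042,0,0.8],[0.55,0.019,-0.042,0,0.8],[0.55,0.019,-0.042,0,0.8],[0.55,0.019,-0.042,0,0.8],[0.55,0.019,-0.042,-0.03,0.8],[0.55,0.009,-0.022,-0.03,0],[0.55,0,0,0,0],[0.55,0,0,0,0]]}}

```text
clock: 1.2
ee_pos: [0.3728, 0.2733, 0.1907]
tool_rot: [0.119, 0.993, -0.0, -0.001]
wrist_force: [0.5, 1.2, 1.1]
gripper_width: 0.448
grip_force: 0.0
```

```bash
python3 - <<'E'
from h import *
d=snap('wrist','w1.png');q=read_state();print(q['ee_pos'],q['gripper_width'],q['tool_rot'])
im=d['image'].astype(int);m=((im[...,0]>130)&(im[...,1]<60)&(im[...,2]<60)).astype(np.uint8)
n,l,s,c=cv2.connectedComponentsWithStats(m)
for i in range(1,n):
  if s[i][4]>80: print(s[i],c[i],plane(d,*c[i],.0565),pt(d,*c[i]))
E
```

```text
[0.37300944 0.27455542 0.19129128] 0.44868770764795685 [ 1.18428612e-01  9.92962458e-01  4.69944759e-04 -2.89425730e-05]
[500 106  44 101 671] [521.31296572 155.17436662] [0.37810465 0.48584753 0.0565    ] [0.3929637  0.52302388 0.00687729]
[271 200  21  17 244] [280.04098361 207.79508197] [0.37488259 0.27147646 0.0565    ] [0.37444698 0.27159398 0.05801772]
```

View pics/w1.png

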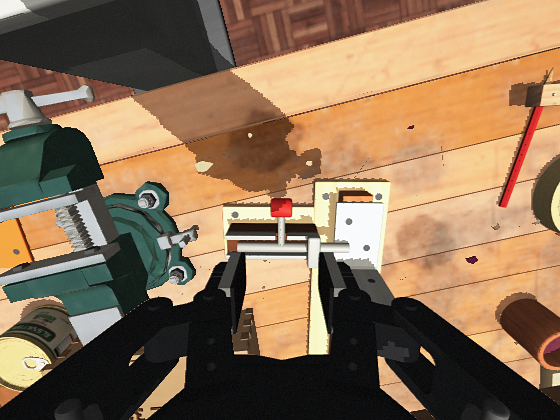

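The knob is at px (281, 208) in the wrist view, within 2 mm of the top-view estimate. The green vise at px (100-200, 190-290) is close to where the bolt gets drawn, so I'll check how high it stands.

```bash
python3 - <<'E'
from h import *
T=np.array([0.48678461,0.3197448]);th=np.radians(-13.66);R=np.array([[np.cos(th),-np.sin(th)],[np.sin(th),np.cos(th)]])
for n in('w1','t0','s0'):
  d=load(n);v,u=np.mgrid[0:420,0:560];Z=d['range_z'];K=d['K']
  X=np.stack([(u-K[0,2])/K[0,0]*Z,(v-K[1,2])/K[1,1]*Z,Z],-1)-d['t'];X=X@d['R'];X=X[(Z>0)]
  j=(X[:,:2]-T)@R*1000;z=X[:,2]*1000
  for y0 in range(-220,-120,10):
    m=(j[:,0]>-120)&(j[:,0]<0)&(j[:,1]>y0)&(j[:,1]<y0+10)&(z<170)
    if m.any():print(n,y0,m.sum(),z[m].max().round())
E
```

```text
w1 -220 2914 114.0
w1 -210 2069 113.0
w1 -200 1210 34.0
w1 -190 1088 32.0
w1 -180 925 49.0
w1 -170 1023 49.0
w1 -160 855 1.0
w1 -150 786 1.0
w1 -140 541 13.0
w1 -130 713 50.0
t0 -220 210 118.0
t0 -210 187 117.0
t0 -200 170 37.0
t0 -190 160 36.0
t0 -180 153 50.0
t0 -170 160 51.0
t0 -160 159 7.0
t0 -150 151 7.0
t0 -140 151 18.0
t0 -130 148 53.0
s0 -220 44 114.0
s0 -210 9 112.0
s0 -200 9 33.0
s0 -190 10 31.0
s0 -180 87 43.0
s0 -170 58 45.0
s0 -160 223 -0.0
s0 -150 158 12.0
s0 -140 143 52.0
s0 -130 119 52.0
```

{"op": "arm_command", "data": {"increments": [[0.55,0.002,-0.0035,-0.03,0],[0.55,0,0,-0.03,0],[0.55,0,0,-0.03,0],[0.55,0,0,-0.03,0],[0.55,0,0,-0.02,0],[0.55,0,0,-0.005,0],[0.55,0,0,0,0],[0.55,0,0,0,0]]}}

```text
clock: 2.05
ee_pos: [0.3757, 0.272, 0.0473]
tool_rot: [0.118, 0.993, 0.001, 0.0]
wrist_force: [-0.4, 0.5, -0.1]
gripper_width: 0.454
grip_force: 0.0
```

{"op": "arm_command", "data": {"increments": [[0.8,0,0,-0.002,0],[1,0,0,0,0],[1,0,0,0,0],[1,0,0,0,0],[1,0,0,0,0]], "squeeze": 30}}

```text
clock: 2.55
ee_pos: [0.3763, 0.2712, 0.0452]
tool_rot: [0.119, 0.993, 0.001, 0.0]
wrist_force: [1.8, 0.1, 3.2]
gripper_width: 0.227
grip_force: 33.6
```

```bash
python3 - <<'E'
import numpy as np
th=np.radians(-13.66);c,s=np.cos(th),np.sin(th)
a=np.linspace(0,1.25,13);x=-.042*np.cos(a);z=.042*np.sin(a)
for dx,dz in zip(np.diff(x),np.diff(z)): print(np.round([c*dx,s*dx,dz],4).tolist())
print('draw',-.05*np.array([-s,c]))
E
```

```text
[0.0002, -0.0001, 0.0044]
[0.0007, -0.0002, 0.0043]
[0.0011, -0.0003, 0.0042]
[0.0015, -0.0004, 0.0041]
[0.0019, -0.0005, 0.0039]
[0.0023, -0.0006, 0.0037]
[0.0027, -0.0006, 0.0034]
[0.003, -0.0007, 0.0031]
[0.0033, -0.0008, 0.0028]
[0.0036, -0.0009, 0.0024]
[0.0038, -0.0009, 0.002]
[0.004, -0.001, 0.0016]
draw [-0.01180799 -0.04858571]
```

Width 0.227 is about 19 mm, which matches the knob, so it is held. Next I lift it along the arc.

{"op": "arm_command", "data": {"increments": [[1,0.0002,-0.0001,0.0044,0],[1,0.0007,-0.0002,0.0043,0],[1,0.0011,-0.0003,0.0042,0],[1,0.0015,-0.0004,0.0041,0],[1,0.0019,-0.0005,0.0039,0],[1,0.0023,-0.0006,0.0037,0],[1,0.0027,-0.0006,0.0034,0],[1,0.003,-0.0007,0.0031,0],[1,0.0033,-0.0008,0.0028,0],[1,0.0036,-0.0009,0.0024,0],[1,0.0038,-0.0009,0.002,0],[1,0.004,-0.001,0.0016,0],[1,0,0,0,0],[1,0,0,0,0]]}}

```text
clock: 3.95
ee_pos: [0.402, 0.2631, 0.085]
tool_rot: [0.118, 0.993, -0.001, -0.002]
wrist_force: [-5.4, 2.4, 1.6]
gripper_width: 0.231
grip_force: 29.4
```

{"op": "arm_command", "data": {"increments": [[1,-0.0012,-0.0049,0,0],[1,-0.0012,-0.0049,0,0],[1,-0.0012,-0.0049,0,0],[1,-0.0012,-0.0049,0,0],[1,-0.0012,-0.0049,0,0],[1,-0.0012,-0.0049,0,0],[1,-0.0012,-0.0049,0,0],[1,-0.0012,-0.0049,0,0],[1,-0.0012,-0.0049,0,0],[1,-0.0012,-0.0049,0,0],[1,-0.0007,-0.0029,0,0],[1,0,0,0,0],[1,0,0,0,0]]}}

```text
clock: 5.25
ee_pos: [0.3918, 0.2155, 0.0856]
tool_rot: [0.117, 0.993, 0.003, 0.001]
wrist_force: [-3.8, 10.1, 0.7]
gripper_width: 0.226
grip_force: 29.6
```

{"op": "arm_command", "data": {"increments": [[1,-0.0005,-0.002,0,0],[1,0,0,0,0],[1,0,0,0,0]]}}

```text
clock: 5.55
ee_pos: [0.3922, 0.2152, 0.0858]
tool_rot: [0.117, 0.993, 0.005, 0.002]
wrist_force: [-3.6, 12.4, -1.3]
gripper_width: 0.224
grip_force: 29.6
```

The reaction has risen and the arm has stopped moving, so the bolt is at its end stop. Release, rise, look.

{"op": "arm_command", "data": {"increments": [[0.6,0,0.001,0,0],[0.55,0,0.001,0,0],[0.55,0,0,0,0],[0.55,0,0,0.03,0],[0.55,0,0,0.04,0],[0.5,0,0,0.04,0],[0.5,0.015,0.02,0.02,0],[0.3,0.015,0.03,0,0],[0.1,0.015,0.03,0,0],[0.1,0,0,0,0],[0.1,0,0,0,0]]}}

```text
clock: 6.65
ee_pos: [0.4352, 0.2908, 0.2142]
tool_rot: [0.119, 0.993, -0.001, -0.001]
wrist_force: [-0.3, 0.5, 0.1]
gripper_width: 0.9
grip_force: 0.0
```

```bash
python3 - <<'E'
from h import *
d=snap('wrist','w2.png');t=snap('top','t2.png');q=read_state();print(q['ee_pos'],q['gripper_width'])
a=cv2.resize(t['image'][165:270,235:320],None,fx=4,fy=4,interpolation=2)[:,:,::-1]
c=np.zeros((420,560+240,3),np.uint8);c[:,:560]=d['image'][:,:,::-1];c[:,560:]=a[:,:240];
cv2.imwrite('pics/c2.png',c)
E
```

```text
[0.43483059 0.28964281 0.21415528] 0.8998326585468237
```

View pics/c2.png

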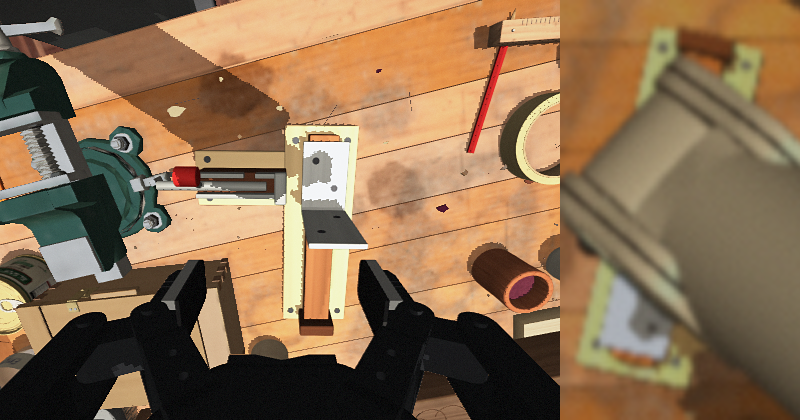

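The wrist view shows the rod clear of the leg and the knob upright at px (185, 177). The bracket still stands, with its top edge from (309, 247) to (368, 248). I'll measure its exact pose from these points.

```bash
python3 - <<'E'
from h import *
d=load('w2')
J=[(-.114,-.04),(-.114,.04),(.130,-.04),(.130,.04)]
W=[plane(d,u,v,.012) for u,v in [(286,126),(358.5,126),(284,318.5),(346,316)]]
th,R,t,res=fit2(J,W);print(np.degrees(th),t,(res*1000).round(1))
T=np.array([0.48678461,0.3197448]);h=np.radians(-13.66);R0=np.array([[np.cos(h),-np.sin(h)],[np.sin(h),np.cos(h)]])
for n,u,v,z in [('end R',302,142,.041),('end L',347,142,.041),('top R',309.5,247.5,.131),('top L',368,248.5,.131)]:
    w=plane(d,u,v,z)[:2];print(n,R.T@(w-t)*1000,R0.T@(w-T)*1000,w)
# long-leg plane points by range
v,u=np.mgrid[218:240:3,315:350:5];P=np.array([pt(d,a,b) for a,b in zip(u.ravel(),v.ravel())])
j=(P[:,:2]-t)@R*1000;print(np.c_[j,P[:,2]*1000].round()[::7])
E
```

```text
-13.451371829813215 [0.48748659 0.32232993] [[ 2.6  1.2]
 [ 2.1 -1.7]
 [-0.6 -0.4]
 [-4.1  1. ]]
end R [-97.14316861 -22.79492428] [-96.98789825 -20.47070778] [0.38770573 0.32275777]
end L [-97.01736268  21.48491572] [-97.0233267   23.80929675] [0.39812846 0.36579364]
top R [-24.56888931 -21.44159307] [-24.41902788 -18.85312515] [0.45860394 0.30719174]
top L [-23.66336143  23.38298502] [-23.67672307  25.97445303] [0.46991172 0.35057604]
[[-28. -11.  70.]
 [-27. -12.  77.]
 [-28. -13.  87.]
 [-28. -14.  95.]
 [-28. -14. 101.]
 [-28. -15. 109.]
 [-28. -16. 116.]
 [-28. -16. 122.]]
```

{"op": "arm_command", "data": {"increments": [[0.1,0.014,0.02,0,0],[0.1,0.013,0.019,-0.01,0],[0.1,0,0,-0.03,0],[0.1,0,0,-0.03,0],[0.1,0,0,-0.03,0],[0.2,0,0,-0.01,0],[0.2,0,0,0,0],[0.2,0,0,0,0]]}}

```text
clock: 7.55
ee_pos: [0.4629, 0.3304, 0.1056]
tool_rot: [0.119, 0.993, -0.0, 0.0]
wrist_force: [-0.1, -0.6, 0.4]
gripper_width: 0.802
grip_force: 0.0
```

```bash
python3 - <<'E'
from h import *
d=snap('wrist','w3.png')
c=np.zeros((420,800,3),np.uint8);c[:,:560]=d['image'][:,:,::-1];s=snap('scene','s3.png')
c[:300,560:]=cv2.resize(s['image'][190:265,245:305],None,fx=4,fy=4,interpolation=2)[:,:,::-1]
cv2.imwrite('pics/c3.png',c)
E
```

```text
(no output)
```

View pics/c3.png

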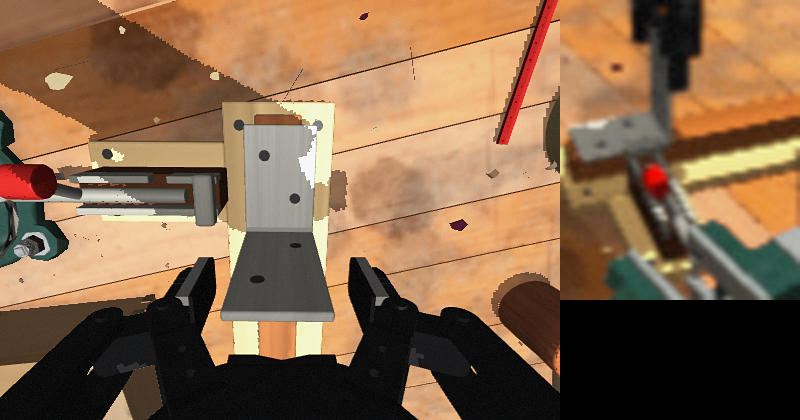

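The fingers at px 215 and 350 sit evenly either side of the leg (222 to 333). Closing lightly.

{"op": "arm_command", "data": {"increments": [[0.45,0,0,0,0],[0.6,0,0,0,0],[0.6,0,0,0,0],[0.6,0,0,0,0],[0.6,0,0,0,0]], "squeeze": 22}}

```text
clock: 8.15
ee_pos: [0.463, 0.3303, 0.1057]
tool_rot: [0.119, 0.993, -0.0, 0.0]
wrist_force: [-0.4, -1.3, 6.3]
gripper_width: 0.538
grip_force: 22.0
```

```bash
python3 - <<'E'
import numpy as np
th=np.radians(-13.6);c,s=np.cos(th),np.sin(th)
# grasp at bracket coords (-2.5, zg): zg = TCP z+2-36
for N in (30,):
  zg=71.5;a=np.radians(np.linspace(0,90,N+1));x=-2.5*np.cos(a)+zg*np.sin(a);z=2.5*np.sin(a)+zg*np.cos(a)
  for dx,dz in zip(np.diff(x),np.diff(z)): print((np.round([c*dx,s*dx,dz],1)/1000).tolist())
E
```

```text
[0.0036, -0.0009, 0.0]
[0.0036, -0.0009, -0.0002]
[0.0036, -0.0009, -0.0004]
[0.0036, -0.0009, -0.0006]
[0.0036, -0.0009, -0.0007]
[0.0035, -0.0009, -0.0009]
[0.0035, -0.0008, -0.0011]
[0.0034, -0.0008, -0.0013]
[0.0033, -0.0008, -0.0015]
[0.0033, -0.0008, -0.0017]
[0.0032, -0.0008, -0.0018]
[0.0031, -0.0007, -0.002]
[0.003, -0.0007, -0.0022]
[0.0028, -0.0007, -0.0023]
[0.0027, -0.0007, -0.0025]
[0.0026, -0.0006, -0.0026]
[0.0025, -0.0006, -0.0028]
[0.0023, -0.0006, -0.0029]
[0.0022, -0.0005, -0.003]
[0.002, -0.0005, -0.0031]
[0.0018, -0.0004, -0.0032]
[0.0017, -0.0004, -0.0033]
[0.0015, -0.0004, -0.0034]
[0.0013, -0.0003, -0.0035]
[0.0012, -0.0003, -0.0036]
[0.001, -0.0002, -0.0036]
[0.0008, -0.0002, -0.0037]
[0.0006, -0.0001, -0.0037]
[0.0004, -0.0001, -0.0037]
[0.0002, -0.0001, -0.0037]
```

{"op": "arm_command", "data": {"increments": [[0.6,0.0018,-0.0005,-0.0002,0],[0.6,0.0018,-0.0004,-0.0002,0],[0.6,0.0018,-0.0005,-0.0002,0],[0.6,0.0018,-0.0004,-0.0002,0],[0.6,0.0018,-0.0005,-0.0002,0],[0.6,0.0018,-0.0004,-0.0002,0],[0.6,0.0018,-0.0005,-0.0003,0],[0.6,0.0018,-0.0004,-0.0003,0],[0.6,0.0018,-0.0005,-0.0004,0],[0.6,0.0018,-0.0004,-0.0004,0]]}}

```text
clock: 9.15
ee_pos: [0.4789, 0.3253, 0.1026]
tool_rot: [0.119, 0.993, -0.001, -0.002]
wrist_force: [-3.7, -1.7, 6.6]
gripper_width: 0.533
grip_force: 21.8
```

```bash
python3 - <<'E'
from h import *
d=snap('wrist','w4.png');s=snap('scene','s4.png')
c=np.zeros((420,800,3),np.uint8);c[:,:560]=d['image'][:,:,::-1]
c[:300,560:]=cv2.resize(s['image'][190:265,245:305],None,fx=4,fy=4,interpolation=2)[:,:,::-1]
cv2.imwrite('pics/c4.png',c)
E
```

```text
(no output)
```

View pics/c4.png

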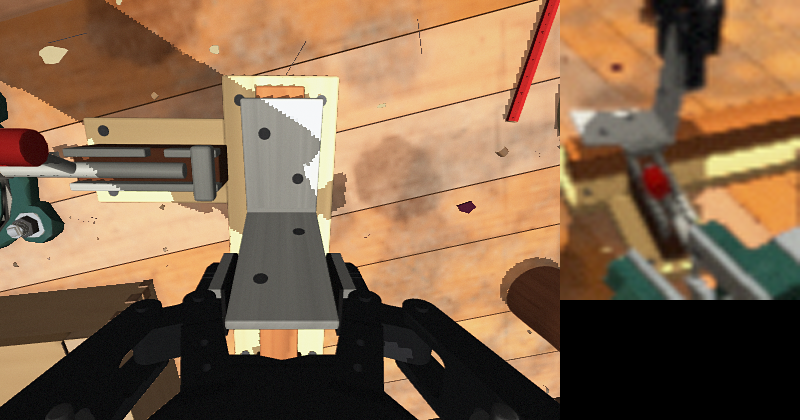

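The leg now leans forward and the short leg's end is lifting, with the corner still on the bed (px row 212). Forces are small, so I continue along the arc.

{"op": "arm_command", "data": {"increments": [[0.6,0.0018,-0.0005,-0.0004,0],[0.6,0.0017,-0.0004,-0.0005,0],[0.6,0.0018,-0.0004,-0.0005,0],[0.6,0.0017,-0.0004,-0.0006,0],[0.6,0.0017,-0.0004,-0.0006,0],[0.6,0.0017,-0.0004,-0.0007,0],[0.6,0.0017,-0.0004,-0.0007,0],[0.6,0.0016,-0.0004,-0.0008,0],[0.6,0.0017,-0.0004,-0.0008,0],[0.6,0.0016,-0.0004,-0.0009,0],[0.6,0.0016,-0.0004,-0.0009,0],[0.6,0.0016,-0.0004,-0.0009,0],[0.6,0.0016,-0.0004,-0.001,0],[0.6,0.0015,-0.0003,-0.001,0],[0.6,0.0015,-0.0004,-0.0011,0],[0.6,0.0015,-0.0003,-0.0011,0],[0.6,0.0014,-0.0004,-0.0011,0],[0.6,0.0014,-0.0003,-0.0012,0],[0.6,0.0014,-0.0004,-0.0012,0],[0.6,0.0013,-0.0003,-0.0013,0]]}}

```text
clock: 11.25
ee_pos: [0.5125, 0.3175, 0.0846]
tool_rot: [0.119, 0.993, -0.001, -0.0]
wrist_force: [-1.5, -4.1, 5.6]
gripper_width: 0.532
grip_force: 22.3
```

```bash
cat >> h.py <<'E'
T=np.array([.487,.321]);h=np.radians(-13.6);R0=np.array([[np.cos(h),-np.sin(h)],[np.sin(h),np.cos(h)]])
def jig(w): return np.r_[R0.T@(w[:2]-T),w[2]]*1000
def lean(f):
    # heights profile along jig x, |y|<20, by range images
    q=read_state();g=jig(q['ee_pos']);print('tcp jig',g.round(1))
    for n in('scene','wrist'):
        d=get_image(n);Z=d['range_z'];v,u=np.mgrid[0:420,0:560];K=d['K']
        X=(np.stack([(u-K[0,2])/K[0,0]*Z,(v-K[1,2])/K[1,1]*Z,Z],-1)-d['t'])@d['R'];X=X[Z>0]
        j=np.c_[(X[:,:2]-T)@R0,X[:,2]]*1000
        m=(abs(j[:,1])<(20 if n=='wrist' else 26))&(j[:,0]>-115)&(j[:,0]<125)&(j[:,2]>30)&(j[:,2]<135)
        j=j[m];print(n,[(int(x),int(np.median(j[abs(j[:,0]-x)<3][:,2])),int(j[abs(j[:,0]-x)<3][:,2].max())) for x in range(-110,125,6) if (abs(j[:,0]-x)<3).sum()>2])
E
python3 -c "
from h import *
lean(0)"
```

```text
tcp jig [25.6  2.6 84.6]
scene [(-104, 34, 37), (-98, 35, 38), (-92, 35, 37), (-86, 34, 39), (-80, 37, 88), (-74, 60, 88), (-68, 37, 82), (-62, 73, 77), (-56, 67, 74), (-50, 62, 69), (-44, 56, 62), (-38, 53, 57), (-32, 50, 52), (-26, 43, 48), (-20, 47, 53), (-14, 53, 58), (-8, 60, 67), (-2, 64, 73), (4, 71, 80), (10, 80, 134), (16, 85, 134), (22, 91, 107), (28, 35, 98), (34, 35, 109), (40, 36, 38), (46, 35, 38), (52, 34, 37), (58, 34, 39), (64, 34, 38), (70, 34, 36), (76, 36, 39), (82, 34, 38), (88, 35, 36), (94, 34, 38), (100, 35, 38), (106, 34, 39), (112, 41, 49), (118, 46, 52), (124, 47, 50)]
wrist [(-104, 35, 37), (-98, 35, 37), (-92, 35, 37), (-80, 86, 87), (-74, 86, 89), (-68, 81, 85), (-62, 76, 80), (-56, 71, 75), (-50, 65, 70), (-44, 60, 64), (-38, 55, 58), (-32, 49, 54), (-26, 44, 48), (-20, 45, 50), (-14, 52, 57), (-8, 59, 64), (-2, 66, 71), (4, 73, 78), (10, 80, 134), (16, 87, 126), (22, 93, 107), (28, 100, 107), (34, 106, 110), (40, 108, 109), (100, 35, 36), (106, 35, 36), (112, 35, 40)]
```

{"op": "arm_command", "data": {"increments": [[0.6,0.0013,-0.0003,-0.0012,0],[0.6,0.0013,-0.0003,-0.0013,0],[0.6,0.0012,-0.0003,-0.0013,0],[0.6,0.0013,-0.0003,-0.0013,0],[0.6,0.0011,-0.0003,-0.0014,0],[0.6,0.0012,-0.0003,-0.0014,0],[0.6,0.0011,-0.0003,-0.0015,0],[0.6,0.0011,-0.0002,-0.0015,0],[0.6,0.001,-0.0003,-0.0015,0],[0.6,0.001,-0.0002,-0.0016,0],[0.6,0.0009,-0.0002,-0.0016,0],[0.6,0.0009,-0.0002,-0.0016,0],[0.6,0.0009,-0.0002,-0.0016,0],[0.6,0.0008,-0.0002,-0.0017,0],[0.6,0.0008,-0.0002,-0.0017,0],[0.6,0.0007,-0.0002,-0.0017,0],[0.6,0.0007,-0.0001,-0.0017,0],[0.6,0.0006,-0.0002,-0.0018,0],[0.6,0.0006,-0.0001,-0.0018,0],[0.6,0,0,0,0]]}}

```text
clock: 13.35
ee_pos: [0.5309, 0.3141, 0.0553]
tool_rot: [0.119, 0.993, -0.0, -0.0]
wrist_force: [2.6, -3.2, 4.2]
gripper_width: 0.531
grip_force: 22.0
```

```bash
python3 -c "
from h import *
lean(0)"
```

```text
tcp jig [44.3  3.6 55.3]
scene [(-104, 34, 38), (-98, 34, 37), (-92, 35, 37), (-86, 35, 39), (-80, 35, 39), (-74, 35, 37), (-68, 36, 39), (-62, 35, 38), (-56, 35, 37), (-50, 104, 107), (-44, 82, 97), (-38, 69, 82), (-32, 52, 69), (-26, 36, 52), (-20, 42, 49), (-14, 44, 51), (-8, 46, 49), (-2, 49, 53), (4, 52, 56), (10, 54, 58), (16, 55, 62), (22, 58, 134), (28, 105, 134), (34, 65, 133), (40, 67, 122), (46, 71, 128), (64, 33, 35), (70, 35, 38), (76, 35, 38), (82, 36, 39), (88, 35, 39), (94, 35, 40), (100, 36, 36), (106, 36, 37), (112, 40, 50), (118, 46, 48), (124, 46, 50)]
wrist [(-80, 35, 37), (-74, 35, 37), (-68, 35, 37), (-50, 105, 108), (-44, 98, 107), (-38, 84, 92), (-32, 69, 77), (-26, 54, 63), (-20, 43, 47), (-14, 44, 47), (-8, 47, 49), (-2, 49, 52), (4, 51, 54), (10, 54, 57), (16, 56, 59), (22, 59, 134), (28, 121, 134), (34, 119, 132), (40, 66, 78), (46, 69, 78), (52, 71, 78), (58, 74, 77), (64, 75, 76), (100, 35, 36), (106, 35, 37)]
```

{"op": "arm_command", "data": {"increments": [[0.6,0.0006,-0.0001,-0.0017,0],[0.6,0.0005,-0.0001,-0.0017,0],[0.6,0.0005,-0.0001,-0.0017,0],[0.6,0.0004,-0.0001,-0.0016,0],[0.6,0.0004,-0.0001,-0.0016,0],[0.6,0.0003,-0.0001,-0.0016,0],[0.6,0.0003,-0.0001,-0.0015,0],[0.6,0.0002,0,-0.0015,0],[0.6,0.0002,0,-0.0014,0],[0.6,0.0001,0,-0.0013,0],[0.6,0.0001,0,-0.0012,0],[0.6,0,0,-0.001,0],[0.6,0,0,-0.001,0],[0.6,0,0,0,0],[0.6,0,0,0,0]]}}

```text
clock: 14.95
ee_pos: [0.5341, 0.3132, 0.0366]
tool_rot: [0.119, 0.993, -0.0, -0.001]
wrist_force: [3.7, -0.9, 2.6]
gripper_width: 0.536
grip_force: 22.2
```

```bash
python3 -c "
from h import *
lean(0)"
```

```text
tcp jig [47.6  3.5 36.6]
scene [(-104, 35, 36), (-98, 34, 39), (-92, 35, 37), (-86, 34, 38), (-80, 35, 38), (-74, 35, 38), (-68, 35, 38), (-62, 34, 38), (-56, 35, 37), (-50, 36, 38), (-44, 36, 38), (-38, 35, 109), (-32, 92, 112), (-26, 50, 81), (-20, 37, 53), (-14, 42, 46), (-8, 41, 46), (-2, 43, 46), (4, 43, 47), (10, 45, 48), (16, 45, 49), (22, 46, 48), (28, 95, 128), (34, 94, 134), (40, 62, 126), (46, 52, 104), (64, 105, 127), (70, 34, 124), (76, 34, 35), (82, 36, 37), (88, 35, 38), (94, 35, 39), (100, 34, 38), (106, 35, 38), (112, 39, 48), (118, 46, 50), (124, 45, 50)]
wrist [(-68, 35, 37), (-62, 35, 37), (-56, 35, 38), (-50, 35, 37), (-44, 35, 37), (-32, 108, 108), (-26, 95, 108), (-20, 43, 64), (-14, 41, 44), (-8, 42, 44), (-2, 43, 45), (4, 44, 46), (10, 44, 47), (16, 45, 47), (22, 46, 48), (28, 111, 119), (34, 100, 113), (40, 98, 112), (46, 49, 59), (52, 50, 60), (58, 51, 59), (64, 51, 53), (70, 52, 53), (82, 35, 36), (88, 35, 36), (94, 35, 36)]
```

{"op": "arm_command", "data": {"increments": [[0.6,0.0001,0,-0.001,0],[0.6,0.0001,0,-0.001,0],[0.6,0,0,-0.001,0],[0.6,0,0,-0.001,0],[0.6,0,0,-0.001,0],[0.6,0,0,0,0]]}}

```text
clock: 15.65
ee_pos: [0.5344, 0.3131, 0.0314]
tool_rot: [0.119, 0.993, -0.0, -0.001]
wrist_force: [2.7, -2.4, 1.6]
gripper_width: 0.535
grip_force: 22.3
```

```bash
python3 - <<'E'
from h import *
lean(0)
d=snap('wrist','w5.png');s=snap('scene','s5.png')
c=np.zeros((420,800,3),np.uint8);c[:,:560]=d['image'][:,:,::-1]
c[:300,560:]=cv2.resize(s['image'][190:265,245:305],None,fx=4,fy=4,interpolation=2)[:,:,::-1]
cv2.imwrite('pics/c5.png',c)
E
```

```text
tcp jig [47.9  3.4 31.4]
scene [(-104, 34, 35), (-98, 36, 38), (-92, 35, 38), (-86, 35, 38), (-80, 35, 36), (-74, 35, 37), (-68, 34, 37), (-62, 35, 37), (-56, 36, 37), (-50, 35, 36), (-44, 36, 38), (-38, 34, 36), (-32, 96, 111), (-26, 71, 112), (-20, 42, 80), (-14, 39, 42), (-8, 40, 44), (-2, 41, 43), (4, 42, 44), (10, 42, 44), (16, 41, 44), (22, 42, 46), (28, 94, 121), (34, 91, 130), (40, 70, 130), (46, 47, 97), (70, 36, 118), (76, 35, 38), (82, 36, 37), (88, 35, 36), (94, 35, 40), (100, 35, 36), (106, 35, 37), (112, 38, 51), (118, 45, 49), (124, 46, 49)]
wrist [(-68, 35, 37), (-62, 35, 37), (-56, 35, 37), (-50, 35, 37), (-44, 35, 37), (-38, 35, 37), (-32, 35, 37), (-26, 96, 104), (-20, 42, 95), (-14, 41, 43), (-8, 41, 43), (-2, 41, 43), (4, 42, 43), (10, 42, 44), (16, 42, 44), (22, 43, 45), (28, 108, 114), (34, 94, 110), (40, 94, 107), (46, 44, 55), (52, 45, 54), (58, 45, 55), (64, 45, 47), (70, 45, 47), (76, 35, 37), (82, 35, 37), (88, 35, 36)]
```

View pics/c5.png

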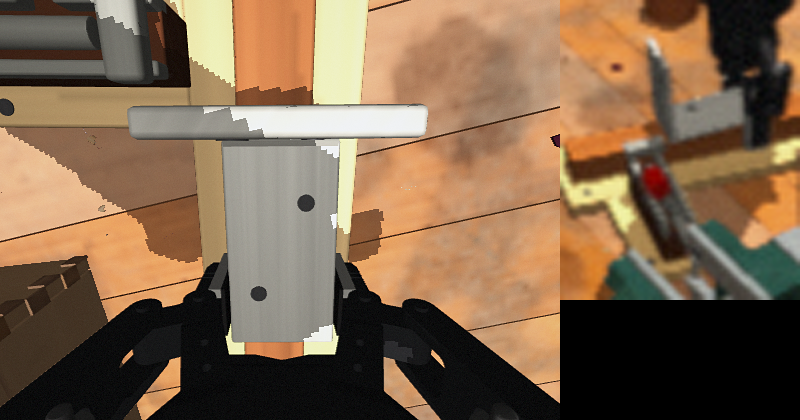

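Nearly flat: the slope is about 3°, the short leg stands upright (row 120), and the fingers still clear the base board. A few mm more.

{"op": "arm_command", "data": {"increments": [[0.6,0,0,-0.001,0],[0.6,0,0,-0.001,0],[0.6,0,0,-0.001,0],[0.6,0,0,-0.001,0],[0.6,0,0,0,0]]}}

```text
clock: 16.35
ee_pos: [0.5344, 0.313, 0.0275]
tool_rot: [0.119, 0.993, -0.0, -0.001]
wrist_force: [2.9, -1.6, 2.3]
gripper_width: 0.533
grip_force: 22.3
```

```bash
python3 - <<'E'
from h import *
lean(0)
E
```

```text
tcp jig [47.9  3.4 27.5]
scene [(-104, 34, 38), (-98, 34, 38), (-92, 35, 41), (-86, 35, 37), (-80, 34, 38), (-74, 35, 37), (-68, 35, 37), (-62, 35, 37), (-56, 34, 36), (-50, 34, 37), (-44, 35, 36), (-38, 33, 38), (-32, 33, 35), (-26, 75, 113), (-20, 82, 111), (-14, 40, 44), (-8, 39, 43), (-2, 40, 42), (4, 40, 44), (10, 41, 42), (16, 40, 43), (22, 41, 43), (28, 89, 118), (34, 92, 132), (40, 58, 128), (46, 43, 94), (82, 32, 37), (88, 36, 37), (94, 36, 38), (100, 35, 37), (106, 34, 36), (112, 39, 50), (118, 46, 51), (124, 46, 50)]
wrist [(-68, 35, 36), (-62, 35, 37), (-56, 35, 38), (-50, 35, 38), (-44, 35, 37), (-38, 35, 37), (-32, 35, 37), (-26, 36, 100), (-8, 40, 42), (-2, 40, 42), (4, 40, 42), (10, 40, 43), (16, 40, 42), (22, 40, 42), (28, 104, 110), (34, 91, 103), (40, 90, 103), (46, 40, 51), (52, 40, 51), (58, 40, 50), (64, 41, 42), (70, 40, 42), (76, 35, 36), (82, 35, 37), (88, 35, 35)]
```

```bash
python3 - <<'E'
from h import *
d=snap('wrist','w6.png');im=d['image'];
g=cv2.cvtColor(im,cv2.COLOR_RGB2HSV)
for v in (60,80,200,230,345,350):
  e=np.abs(np.diff(im[v,190:380].astype(int),axis=0)).sum(1); print(v,[(190+i,int(e[i])) for i in range(len(e)) if e[i]>50])
E
```

```text
60 [(194, 273), (231, 380), (232, 70), (233, 66), (234, 51), (313, 121), (314, 404), (365, 239), (366, 158)]
80 [(223, 269), (232, 358), (233, 52), (234, 56), (313, 176), (314, 141), (363, 65)]
200 [(195, 105), (222, 108), (223, 70), (224, 67), (298, 161), (299, 176), (312, 58), (313, 245), (336, 52), (337, 105), (338, 237), (339, 132), (354, 176)]
230 [(197, 145), (224, 101), (225, 59), (335, 71), (336, 128), (337, 190), (340, 270), (342, 223), (343, 51), (344, 244), (351, 321), (352, 61)]
345 [(226, 535), (227, 144), (242, 293), (243, 71), (244, 62), (302, 58), (304, 337), (335, 105), (336, 445), (337, 130)]
350 [(227, 528), (228, 149), (242, 245), (243, 117), (244, 57), (302, 63), (303, 90), (304, 279), (334, 85), (335, 461), (336, 131)]
```

```bash
python3 - <<'E'
from h import *
d=load('w6')
for v,a,b,z in [(60,231.5,314,.036),(80,232.5,314,.036),(350,242.5,304,.036),(200,222.7,338.3,.041),(230,224.5,337,.041)]:
  A=jig(plane(d,a,v,z));B=jig(plane(d,b,v,z));print(v,A.round(1),B.round(1),'mid y',((A+B)/2).round(1)[:2],(B-A)[1].round(1))
q=read_state();print(jig(q['ee_pos']))
E
```

```text
60 [-47.1 -14.   36. ] [-47.1  15.5  36. ] mid y [-47.1   0.7] 29.5
80 [-40.5 -14.   36. ] [-40.5  15.7  36. ] mid y [-40.5   0.8] 29.6
350 [ 79.6 -15.1  36. ] [79.5 14.6 36. ] mid y [79.6 -0.2] 29.7
200 [  3.3 -19.2  41. ] [ 3.3 26.  41. ] mid y [3.3 3.4] 45.2
230 [ 15.8 -19.2  41. ] [15.8 26.2 41. ] mid y [15.8  3.5] 45.4
[47.93556534  3.43186648 27.60756004]
```

{"op": "arm_command", "data": {"increments": [[0.6,0.0026,-0.0009,0,-0.1],[0.6,0.0026,-0.0009,0,-0.1],[0.6,0.0026,-0.001,0,-0.1],[0.6,0.0026,-0.0009,0,-0.1],[0.6,0.0026,-0.001,0,0],[0.6,0.0026,-0.0009,0,0],[0.6,0.0026,-0.001,0,0],[0.6,0.0026,-0.0009,0,0],[0.6,0.0026,-0.0009,0,0],[0.6,0.0026,-0.001,0,0],[0.6,0.0026,-0.0009,0,0],[0.6,0.0026,-0.001,0,0],[0.6,0,0,0,0],[0.6,0,0,0,0]]}}

```text
clock: 17.9
ee_pos: [0.5665, 0.3014, 0.0278]
tool_rot: [0.122, 0.992, -0.0, 0.0]
wrist_force: [-0.1, 0.3, 1.6]
gripper_width: 0.534
grip_force: 22.3
```

```bash
python3 - <<'E'
from h import *
q=read_state();print(jig(q['ee_pos']))
d=snap('wrist','w7.png');im=d['image']
for v in (60,80,200,230):
  e=np.abs(np.diff(im[v,190:380].astype(int),axis=0)).sum(1); print(v,[(190+i,int(e[i])) for i in range(len(e)) if e[i]>90])
s=snap('scene','s7.png')
c=np.zeros((420,800,3),np.uint8);c[:,:560]=d['image'][:,:,::-1]
c[:300,560:]=cv2.resize(s['image'][190:265,260:320],None,fx=4,fy=4,interpolation=2)[:,:,::-1]
cv2.imwrite('pics/c7.png',c)
E
```

```text
[81.89751086 -0.31471503 27.79078583]
60 [(197, 284), (239, 386), (322, 409), (371, 121)]
80 [(230, 278), (239, 332), (320, 136), (321, 439), (370, 236)]
200 [(201, 119), (298, 168), (299, 169), (313, 326), (338, 229), (339, 127), (360, 224)]
230 [(336, 115), (337, 162), (343, 271), (357, 106), (358, 249)]
```

View pics/c7.png

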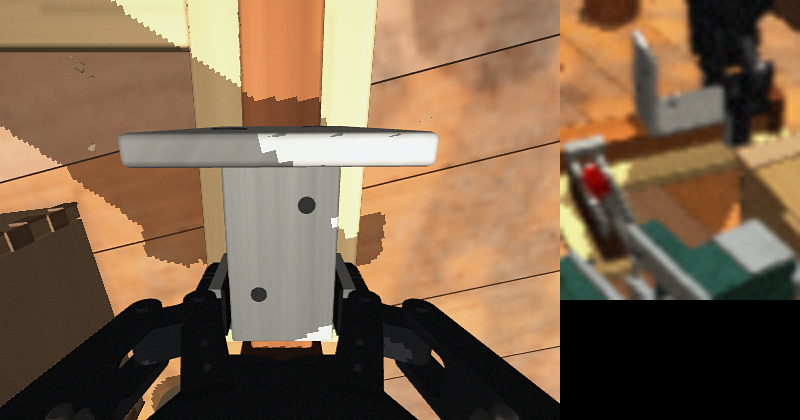

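```bash
python3 - <<'E'
from h import *
d=load('w7')
for v,a,b,z in [(60,239.3,322.3,.036),(80,239.3,321.2,.036),(200,223.2,338.8,.041),(230,224.5,337.,.041)]:
  A=jig(plane(d,a,v,z));B=jig(plane(d,b,v,z));print(v,A.round(1),B.round(1),'mid',((A+B)/2).round(1)[:2],(B-A)[1].round(1))
im=d['image'].astype(int)
for u in (255,280,305):
  print(u,[(v,im[v,u].tolist()) for v in range(334,362,2)])
print('toe',jig(plane(d,280,341,.041)),'stopfoot?',[ (v,jig(pt(d,280,v)).round(1).tolist()) for v in range(336,360,3)])
E
```

```text
60 [-13.3 -14.3  36. ] [-13.1  15.4  36. ] mid [-13.2   0.6] 29.6
80 [ -6.7 -14.6  36. ] [-6.5 15.2 36. ] mid [-6.6  0.3] 29.8
200 [ 37.1 -22.4  41. ] [37.4 22.8 41. ] mid [37.2  0.2] 45.2
230 [ 49.6 -22.7  41. ] [49.9 22.7 41. ] mid [49.8  0. ] 45.4
255 [(334, [153, 149, 141]), (336, [152, 152, 141]), (338, [150, 149, 139]), (340, [139, 142, 139]), (342, [223, 139, 83]), (344, [218, 134, 80]), (346, [231, 146, 89]), (348, [21, 10, 2]), (350, [30, 16, 9]), (352, [32, 18, 16]), (354, [18, 12, 8]), (356, [3, 3, 4]), (358, [8, 9, 11]), (360, [15, 16, 15])]
280 [(334, [150, 148, 139]), (336, [148, 147, 137]), (338, [148, 146, 138]), (340, [132, 136, 134]), (342, [219, 134, 80]), (344, [221, 140, 84]), (346, [134, 79, 47]), (348, [30, 20, 13]), (350, [27, 15, 7]), (352, [28, 16, 6]), (354, [29, 17, 13]), (356, [30, 19, 11]), (358, [32, 17, 11]), (360, [6, 12, 12])]
305 [(334, [141, 138, 129]), (336, [144, 143, 132]), (338, [249, 250, 244]), (340, [234, 240, 238]), (342, [227, 142, 82]), (344, [228, 147, 87]), (346, [235, 149, 90]), (348, [23, 14, 11]), (350, [28, 16, 10]), (352, [28, 20, 8]), (354, [27, 13, 7]), (356, [9, 12, 10]), (358, [13, 12, 14]), (360, [7, 5, 4])]
toe [104.07589033  -0.80646053  41.        ] stopfoot? [(336, [101.0, -0.8, 41.4]), (339, [103.1, -0.8, 40.8]), (342, [110.2, -0.9, 34.7]), (345, [111.7, -0.9, 35.0]), (348, [113.4, -0.9, 35.0]), (351, [113.7, -0.9, 36.7]), (354, [113.3, -0.9, 39.0]), (357, [113.1, -0.9, 41.1])]
```

The bracket is centred to within about 0.3 mm. The gap to the stop is about 9 mm: toe at row 341, stop foot at 347.

{"op": "arm_command", "data": {"increments": [[0.6,0.0015,-0.0004,0,0],[0.6,0.0015,-0.0003,0,0],[0.6,0.0015,-0.0004,0,0],[0.6,0.0015,-0.0004,0,0],[0.6,0.001,-0.0002,0,0],[0.6,0.001,-0.0003,0,0],[0.6,0,0,0,0],[0.6,0,0,0,0]]}}

```text
clock: 18.8
ee_pos: [0.5739, 0.2997, 0.0277]
tool_rot: [0.122, 0.992, -0.0, -0.0]
wrist_force: [-2.4, 0.2, 1.9]
gripper_width: 0.534
grip_force: 22.3
```

{"op": "arm_command", "data": {"increments": [[0.6,0.0005,-0.0001,0,0],[0.6,0.0005,-0.0001,0,0],[0.6,0.0005,-0.0001,0,0],[0.6,0,0,0,0]]}}

```text
clock: 19.2
ee_pos: [0.5752, 0.2995, 0.0276]
tool_rot: [0.122, 0.992, -0.0, -0.0]
wrist_force: [-2.9, 0.5, 1.5]
gripper_width: 0.531
grip_force: 22.3
```

{"op": "arm_command", "data": {"increments": [[0.6,0.0005,-0.0001,0,0],[0.6,0.0005,-0.0001,0,0],[0.6,0,0,0,0]]}}

```text
clock: 19.5
ee_pos: [0.5753, 0.2994, 0.0276]
tool_rot: [0.122, 0.993, -0.001, -0.001]
wrist_force: [-5.2, 1.3, 3.3]
gripper_width: 0.533
grip_force: 22.4
```

{"op": "arm_command", "data": {"increments": [[0.6,0.0005,-0.0001,0,0],[0.6,0.0005,-0.0001,0,0],[0.6,0,0,0,0]]}}

```text
clock: 19.8
ee_pos: [0.5754, 0.2994, 0.0275]
tool_rot: [0.122, 0.993, -0.001, -0.002]
wrist_force: [-6.1, 1.0, 4.1]
gripper_width: 0.533
grip_force: 22.5
```

```bash
python3 - <<'E'
from h import *
print(jig(read_state()['ee_pos']),read_state()['wrist_force'])
d=snap('wrist','w8.png');im=d['image'].astype(int)
for u in (250,280,310):
  print(u,[(v,im[v,u].tolist()) for v in range(336,352,1)])
E
```

```text
[90.96132846 -0.21291635 27.51963479] [-6.07014292  0.98416742  4.09878875]
250 [(336, [153, 149, 140]), (337, [151, 147, 139]), (338, [151, 148, 141]), (339, [153, 151, 143]), (340, [152, 149, 141]), (341, [22, 12, 8]), (342, [27, 14, 10]), (343, [26, 13, 6]), (344, [29, 15, 9]), (345, [29, 19, 10]), (346, [33, 21, 14]), (347, [30, 18, 8]), (348, [29, 17, 8]), (349, [36, 22, 18]), (350, [36, 21, 10]), (351, [48, 30, 20])]
280 [(336, [147, 146, 138]), (337, [150, 148, 141]), (338, [155, 152, 144]), (339, [151, 150, 142]), (340, [148, 148, 140]), (341, [22, 12, 5]), (342, [26, 12, 4]), (343, [32, 19, 12]), (344, [31, 17, 13]), (345, [32, 19, 15]), (346, [35, 18, 10]), (347, [28, 16, 9]), (348, [31, 20, 13]), (349, [33, 21, 15]), (350, [37, 23, 15]), (351, [41, 24, 12])]
310 [(336, [243, 241, 236]), (337, [241, 239, 233]), (338, [242, 240, 234]), (339, [246, 243, 238]), (340, [239, 239, 227]), (341, [19, 10, 6]), (342, [27, 18, 12]), (343, [28, 15, 9]), (344, [31, 20, 11]), (345, [34, 20, 15]), (346, [34, 19, 14]), (347, [34, 20, 13]), (348, [29, 17, 10]), (349, [29, 15, 13]), (350, [43, 25, 15]), (351, [64, 37, 24])]
```

The toe meets the stop at row 341 in all three columns with no bed showing, and the push force has risen to 6 N, so the contact is square. Releasing and rising.

{"op": "arm_command", "data": {"increments": [[0.5,0,0,0,0],[0.4,0,0,0,0],[0.3,0,0,0,0],[0.3,0,0,0,0],[0.3,0,0,0,0],[0.3,0,0,0.01,0],[0.3,0,0,0.02,0],[0.3,0,0,0.03,0],[0.3,0,0,0.04,0],[0.3,0,0,0.04,0],[0.3,0,0,0.04,0],[0.3,0,0,0,0],[0.3,0,0,0,0]]}}

```text
clock: 21.15
ee_pos: [0.5778, 0.2993, 0.2095]
tool_rot: [0.122, 0.992, 0.0, 0.001]
wrist_force: [-0.4, -1.0, -1.0]
gripper_width: 0.698
grip_force: 0.0
```

```bash
python3 - <<'E'
from h import *
d=snap('wrist','w9.png');s=snap('scene','s9.png')
c=np.zeros((420,800,3),np.uint8);c[:,:560]=d['image'][:,:,::-1]
c[:300,560:]=cv2.resize(s['image'][190:265,260:320],None,fx=4,fy=4,interpolation=2)[:,:,::-1]
cv2.imwrite('pics/c9.png',c);lean(0)
E
```

```text
tcp jig [ 92.3  -0.8 206.9]
scene [(-104, 34, 38), (-98, 35, 37), (-92, 35, 38), (-86, 35, 38), (-80, 36, 39), (-74, 35, 40), (-68, 34, 37), (-62, 35, 39), (-56, 35, 37), (-50, 34, 39), (-44, 35, 36), (-38, 34, 38), (-32, 36, 36), (-26, 35, 39), (-20, 36, 38), (-14, 35, 39), (-8, 35, 38), (-2, 35, 38), (4, 35, 39), (10, 34, 39), (16, 72, 111), (22, 75, 113), (28, 41, 43), (34, 40, 43), (40, 40, 44), (46, 40, 43), (52, 40, 42), (58, 40, 43), (64, 39, 43), (70, 40, 44), (76, 39, 43), (82, 40, 43), (88, 40, 43), (94, 40, 46), (100, 39, 44), (106, 40, 43), (112, 41, 50), (118, 46, 49), (124, 47, 50)]
wrist [(-80, 35, 37), (-74, 35, 37), (-68, 35, 38), (-62, 35, 38), (-56, 35, 37), (-50, 35, 38), (-44, 35, 37), (-38, 35, 37), (-32, 35, 37), (-26, 35, 37), (-20, 35, 37), (-14, 35, 37), (-8, 35, 37), (-2, 35, 37), (4, 35, 37), (10, 35, 37), (16, 35, 111), (22, 110, 112), (28, 40, 43), (34, 40, 42), (40, 40, 42), (46, 40, 42), (52, 40, 42), (58, 40, 42), (64, 40, 42), (70, 40, 41), (76, 40, 42), (82, 40, 42), (88, 40, 42), (94, 40, 42), (100, 40, 42), (106, 40, 41), (112, 41, 48), (118, 47, 49), (124, 47, 49)]
```

View pics/c9.png

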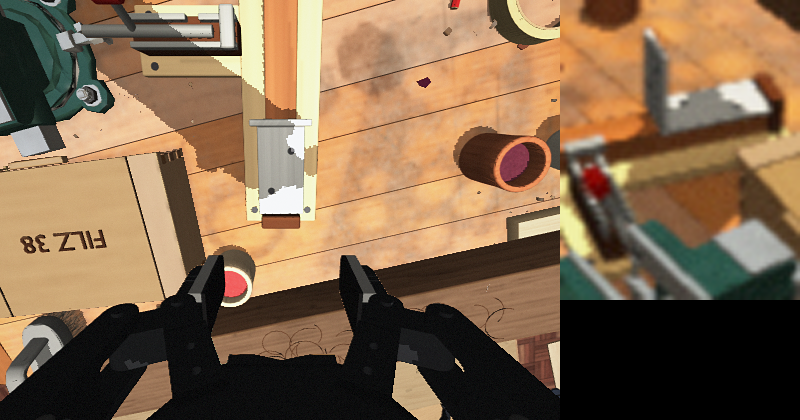

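The long leg lies flat with its inner face at 40–41 mm. It butts squarely against the stop at row 214 and is centred: leg mid ≈282, stop mid ≈281 px. Bolt drawn, cups untouched.

```bash
python3 -c "
from bench import *
print(job_done())"
```

```text
the job is handed in; nothing more can be done
None
```

The job is handed in at about 21 s of the 56 s allowed: the bolt is fully drawn, the bracket was tipped over its corner onto its long leg and now lies flat, centred and square against the end stop, and the gripper is clear; the cups and tape roll were not touched.

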